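# Square a lino block into the registration corner under the magnifier

## Robot

A 6-joint arm with a two-finger parallel gripper is mounted at the origin on the work surface. World frame = base frame: x ahead of the robot, y to its left, z up, the work surface at z = 0. Lengths are in m, angles in degrees, forces in N, time in s.
With the tool pointing down it reaches from about 0.4 to 0.825 m from the base axis. Payload 7 kg.
Tool frame: the origin (TCP) lies on the centre line of the jaws, within the pads' length; the fingertips stand 11 mm ahead of it and the grasp point (between the pads) lies 8 mm behind it; z points along the fingers, y is the line along which they close (so a half turn about z gives the same grasp; the last joint's range is limited). The gripper opens to 88 mm and grips with 3 to 60 N. Pads are 19 mm wide; open, the fingers measure 130 mm over their backs; the gripper's body (78 mm by 193 mm) begins 47 mm behind the grasp point.
Start: joints at [81.194, 20.546, 0.682, 0, -70.136, -16.507], TCP at [0.289, 0.61, 0.238] pointing down, gripper open.
Joint ranges: [-176.03, 176.03], [-82.01, 121.73], [-58.28, 71.71], [-173.87, 95.51], [-174.79, -0.11], [-173.66, 173.66]. Speed limits (degrees/s): [136.94, 136.94, 172.46, 180, 180, 180].

## Interface

Orientations are given as [roll, pitch, yaw] about the fixed x, y, z axes, in that order (R = Rz(yaw) Ry(pitch) Rx(roll)).
In Python, from plant import sensors, viewer, workorder gives the robot as it stands.
- The arm moves only by the shell command python3 -m pendant 'ROWS'. ROWS is JSON, a list of rows, each a list of 3 entries, a list of its own where there are three numbers: the opening, from -1 (shut) to 1 (fully open), so that 0 is half open, then the shift along the tool's x, y, z in m, then the turn, a rotation vector about the tool's x, y, z in degrees. A call has 1 to 10 rows; each row is the pose to reach, as a shift and turn from the pose commanded when the call began, along the tool's axes at that moment; what a row does not reach only later rows make up. A row lasts 1/12 s, in which the tool goes at most 41.7 mm and 7.16 degrees, less where a joint would pass 70% of its speed; a pose out of reach is approached as far as the arm can. A call with a gripper value outside its range is refused whole. The fingers move at their own pace and stop on an object; the grip force is fixed at half the most. Time passes only in rows, so rows that repeat a pose let the fingers close. It gives the time, the measured TCP pose, the force, the opening and the grip force at its end, in the units of the state.
- sensors.get_obs(): the state, without advancing time (a new reading comes with each control period).
- viewer.snapshot(name): name is "scene" or "top" or "wrist"; returns the picture (384x512x3 uint8, red, green, blue); there is no depth.
- viewer.camera_params(name): a dict with "fx", "fy", "cx", "cy" (pixels), "extrinsics" (4x4, takes a point from world to camera coordinates). Camera axes: x right, y up, looking along -z (the intrinsics and any distortion apply to the point x, -y, -z); pixel columns grow to the right and rows downward; lengths in m; the calibration is good to about 2 mm. The wrist camera is an equidistant fisheye: a pixel r from the principal point sees the ray r / f radians off the axis. A picture is of the moment at which its call begins: read the wrist's pose just before it. camera_params takes no time and is no camera call; for the wrist camera it gives the pose at the moment of the call.
- workorder.close_job(): hands the job in; it is judged then, once.
The state is a dict: "clock": time; "joint_pos": joint angles; "qvel": joint speeds; "tau": joint torques, N m; "tool_pos": TCP position; "orientation": TCP orientation; "force": force on the tool from outside, world axes, zero at the start; "moment": the same for the moment, N m; "opening": finger opening in m; "gripper_force": force on a finger pad.
Only numpy, scipy, OpenCV 4.12 (cv2) and the standard library are available. Lean on these libraries where they do the work, as an engineer would, in place of code of your own. Each camera call takes 0.05 s, during which the arm holds its last target. There are 200 camera calls.

## Task

Take the wooden push stick with the steel ball tip from the slanted rest and, with the stick alone, nudge the lino block flat along the board until it sits squarely in the corner under the magnifier, touching both aluminium fences. Then put the stick back in a free groove of the rest and let go. Do not touch the block with the gripper or bump the magnifier, and leave the brush and the other things where they are.

Things in the scene. Friction and masses are not known exactly. Their poses are not given: they have to be found in the camera images.
- block_center (a point): centre (half-way up) of the mounted lino block: a flat grey-topped wooden plate, 80 mm along its x, 110 mm along its y, 10 mm thick, loose, lying flat on the plywood board; 70 to 170 g. It starts with its centre 25 to 80 mm short of its place along both fences, turned up to 0.35 rad
- block_corner (a point): the block's own corner that belongs in the jig's corner, at the block's underside: +40 mm in x and +55 mm in y from the block's centre, axes as the block
- jig_corner (a point): inner corner of the registration jig, on its plywood board's top face (18 mm above the table), where the inner faces of the two aluminium fences meet squarely; axes as the jig: x roughly to the robot's right, y roughly away from the robot. One fence has its face at x = 0 and runs to y -210 mm; the other has its face at y = 0 and runs to x -175 mm; both stand 8 mm above the board. The block's place is at negative x and y
- jig: the fixed jig: plywood board 230 (x) by 265 (y) by 18 mm with the fences; in the frame of jig_corner it spans x -190 to +40 mm and y -235 to +30 mm. Origin on the table, 75 mm in -x and 85 mm in -y from jig_corner
- magnifier_edge (a point): middle of the lower edge of the open-side (-x) rim of the sheet magnifier: a fixed level clear plate in a black frame 8 mm thick, its underside 100 mm above the board. Axes as the jig. In the frame of jig_corner it spans x -110 to +25 mm, y -130 to +20 mm. The block's place is wholly under it
- magnifier: the same magnifier, on two 10 mm upright posts beyond the fence at x = 0, at x +27 mm, y -110 and 0 mm in the frame of jig_corner; origin as the jig's
- stick_middle (a point): middle of the push stick, 165 mm long, its z axis along the stick towards the upper end. Above z = -10 mm it is a square wooden handle 16 by 16 mm, up to the top end at z = +82 mm; below that a steel rod 15 mm in diameter that ends in a ball tip of radius 8 mm, centre at z = -74 mm. 55 to 90 g. It stands in one of the rest's grooves, leaning 35 degrees from vertical, top end towards the rest's -x, which is roughly to the robot's left
- stick: the same push stick, origin at the centre of its ball tip, z along the stick to its top
- rest: the fixed slanted wooden tool rest, 150 (x) by 200 (y) mm at the table; origin under its middle, its x pointing roughly to the robot's right. Two equal grooves at its y = +55 and -55 mm hold tools leaning 35 degrees from vertical, upper end towards its -x. Each groove backs the lower 75 mm of the tool from the -x side, has side ribs 24 mm apart reaching 12 mm past the tool's axis, and a ledge under the tip
- groove0 (a point): where the middle of a stick lying in the groove at the rest's +y side comes; axes as the rest, in which a lying tool points up along (-0.574, 0, 0.819)
- groove1 (a point): the same for the groove at the rest's -y side
- brush: a brush with a round wooden handle and a flat black head at its upper end, 152 mm long, in the other groove; origin at the centre of its lower end, leave alone
- ink_jar: ink jar, 52 mm wide, 60 mm tall, origin under its centre, on the table at the jig's +x side
- pencil_pot: white pot, 68 mm wide, 85 mm tall, origin under its centre, on the table at the jig's +x side
- tin: flat tin, 72 mm wide, 45 mm tall, origin under its centre, on the table at the rest's +x side
- tape: cardboard tape ring, 76 mm wide, 19 mm tall, origin under its centre, on the table at the jig's -x side
- eraser: white eraser 42 by 20 by 12 mm, origin under its centre, lying on the board near its edge at the -y side
- clip: steel clip, 30 by 50 by 19 mm, origin under its centre, on the table at the jig's +y side
- brayer: ink roller, 122 mm long, 90 mm wide, 32 mm tall, origin under its middle, beyond jig and rest
- block: the same lino block, origin at the centre of its underside
There are look-alikes about, which are no part of the job. Leave any blue or turquoise look-alike of the stick alone.

How it is judged:
By the outcome, as a careful person would: the job done as asked, in the order asked, and still so for the second after the job is handed in, with the robot touching nothing.
It also fails if it takes over 72 s, if anything falls off the work surface, if the arm or the gripper's body presses on something with over 40 N, if the wrist force passes 120 N, or if a joint passes its speed limit or range.

## Working session

There is one attempt and no reset: what is moved stays moved. The work goes in short steps, Python scripts to look and compute and a shell command to move; the robot and the scene stay as the last step left them, time stands still between calls to the robot, and variables do not carry over. Pictures are saved under pics/ and viewed, at most 10 in all, crops included, and the job is handed in when it is done.

```bash
ls; mkdir -p pics; python3 - <<'E'
from plant import sensors, viewer
import cv2,numpy as np
print(sensors.get_obs())
for n in ["scene","top","wrist"]:
    p=viewer.camera_params(n);print(n,{k:(np.round(v,4).tolist() if k=='extrinsics' else v) for k,v in p.items()})
    im=viewer.snapshot(n); cv2.imwrite(f"pics/{n}0.png",im[:,:,::-1])
a=cv2.imread("pics/scene0.png");b=cv2.imread("pics/top0.png")
cv2.imwrite("pics/s0x.png",cv2.resize(a,(800,600),interpolation=cv2.INTER_CUBIC))
cv2.imwrite("pics/t0x.png",cv2.resize(b,(800,600),interpolation=cv2.INTER_CUBIC))
E
```

```text
pics
{'clock': 0.0, 'joint_pos': array([ 8.11916867e+01,  2.05913820e+01,  6.33742522e-01, -2.14609163e-02,
       -7.01356622e+01, -1.65064876e+01]), 'qvel': array([-0.14556689,  0.00099862, -0.01512803,  0.00817397, -0.01982426,
       -0.04278786]), 'tau': array([ 1.12585494e-03, -5.82714951e+01,  2.93047857e+01,  6.99664369e+00,
        6.93904716e-03, -1.66024356e-04]), 'tool_pos': array([0.28844183, 0.60974195, 0.23661882]), 'orientation': array([ 1.79904811e+02, -7.16884860e-03, -2.53221036e+01]), 'force': array([-0.51699767, -0.26161924, -0.19585399]), 'moment': array([0.05251132, 0.02280623, 0.01110123]), 'gripper_force': 0.0, 'opening': 0.08740412673006723}
scene {'fx': 407.2266648953198, 'fy': 407.2266648953198, 'cx': 252.74789937712265, 'cy': 202.1855167351565, 'extrinsics': [[0.6677, 0.7443, -0.0126, -0.3355], [-0.4894, 0.4517, 0.746, 0.1844], [0.561, -0.4919, 0.6658, -1.607], [0.0, 0.0, 0.0, 1.0]]}
top {'fx': 470.78115020468573, 'fy': 470.78115020468573, 'cx': 263.0493256077654, 'cy': 196.50782597170775, 'extrinsics': [[-0.0256, -0.9996, 0.0132, -0.0237], [0.9939, -0.024, 0.1076, -0.5454], [-0.1073, 0.0158, 0.9941, -1.1901], [0.0, 0.0, 0.0, 1.0]]}
wrist {'fx': 297.3186396354542, 'fy': 297.3186396354542, 'cx': 254.655795790837, 'cy': 186.54061547774282, 'extrinsics': [[-0.4275, -0.904, 0.0008, 0.6747], [0.8676, -0.4106, -0.2805, 0.0341], [0.2539, -0.1192, 0.9599, -0.391], [0.0, 0.0, 0.0, 1.0]]}
```

View pics/s0x.png

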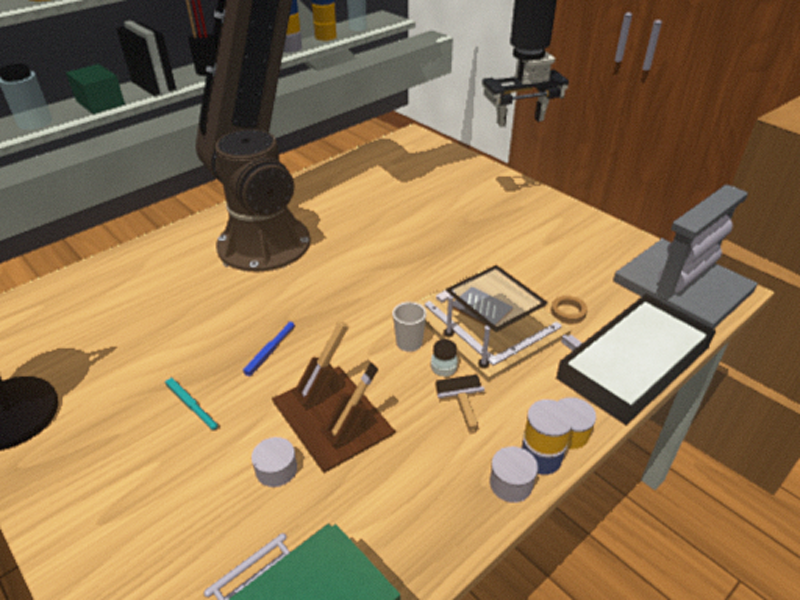

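View pics/t0x.png

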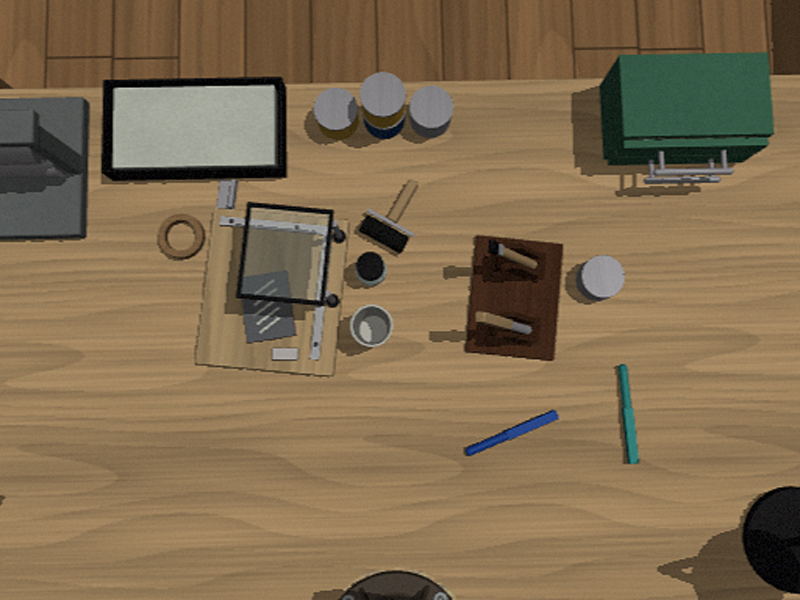

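The scene picture shows the push stick (pale handle, steel rod) in the rest's groove nearer the robot, at about (325,360). The brush with the black head is in the far groove at (355,400). The blue stick (270,350) and turquoise stick (190,403) lie on the table and are the look-alikes. The top picture shows the stick at (505,323) and the jig at (270,290), with the block at (268,305). The stick in the rest is the one that fits the description, and I'll confirm it with one enlarged crop.

```bash
cat > h.py <<'E'
import numpy as np,cv2
from scipy.spatial.transform import Rotation as R
from scipy.optimize import least_squares
from plant import sensors,viewer
def proj(p,P):
    c=np.c_[np.atleast_2d(P),np.ones(len(np.atleast_2d(P)))]@np.array(p['extrinsics']).T
    v=c[:,:3]*[1,-1,-1]
    if p.get('fish'):
        r=np.hypot(v[:,0],v[:,1]);t=np.arctan2(r,v[:,2]);s=t/np.maximum(r,1e-9);u=v[:,:2]*s[:,None]
    else: u=v[:,:2]/v[:,2:]
    return u*[p['fx'],p['fy']]+[p['cx'],p['cy']]
def cam(n):
    p=dict(viewer.camera_params(n));p['fish']=(n=='wrist');return p
def unproj(p,uv,z):
    uv=(np.atleast_2d(uv).astype(float)-[p['cx'],p['cy']])/[p['fx'],p['fy']]
    if p.get('fish'):
        t=np.hypot(*uv.T);s=np.sinc(t/np.pi);d=np.c_[uv*s[:,None],np.cos(t)]
    else: d=np.c_[uv,np.ones(len(uv))]
    E=np.array(p['extrinsics']);d=(d*[1,-1,-1])@E[:3,:3];o=-E[:3,:3].T@E[:3,3]
    return o+d*((z-o[2])/d[:,2])[:,None]
def T(x,y,yaw): # local->world
    c,s=np.cos(yaw),np.sin(yaw)
    return lambda Q: np.atleast_2d(Q)@np.array([[c,s,0],[-s,c,0],[0,0,1]])+[x,y,0]
E
python3 - <<'E'
from h import *
p=cam('top');k=1.5625
print('board z18',unproj(p,np.array([[348,219],[334,376],[195,362],[212,205]])/k,.018).round(4).tolist())
print('rest z0',unproj(p,np.array([[475,236],[562,243],[555,360],[466,351]])/k,.0).round(4).tolist())
print('block z28',unproj(p,np.array([[245,278],[286,271],[296,333],[252,343]])/k,.028).round(4).tolist())
t=cv2.imread('pics/top0.png');s=cv2.imread('pics/scene0.png')
C=np.zeros((600,800,3),np.uint8)
C[:403,:525]=cv2.resize(t[125:240,120:270],(525,403),interpolation=cv2.INTER_CUBIC)
C[:315,530:792]=cv2.resize(t[145:235,290:365],(262,315),interpolation=cv2.INTER_CUBIC)
C[320:600,530:768]=cv2.resize(s[200:300,170:255],(238,280),interpolation=cv2.INTER_CUBIC)
cv2.imwrite('pics/c1.png',C)
E
```

```text
board z18 [[0.6985, 0.0655, 0.018], [0.4342, 0.093, 0.018], [0.4631, 0.3222, 0.018], [0.7278, 0.2951, 0.018]]
rest z0 [[0.668, -0.1508, 0.0], [0.6523, -0.3001, 0.0], [0.452, -0.2786, 0.0], [0.4709, -0.1287, 0.0]]
block z28 [[0.6, 0.2374, 0.028], [0.6102, 0.1694, 0.028], [0.5063, 0.1537, 0.028], [0.4916, 0.2261, 0.028]]
```

View pics/c1.png

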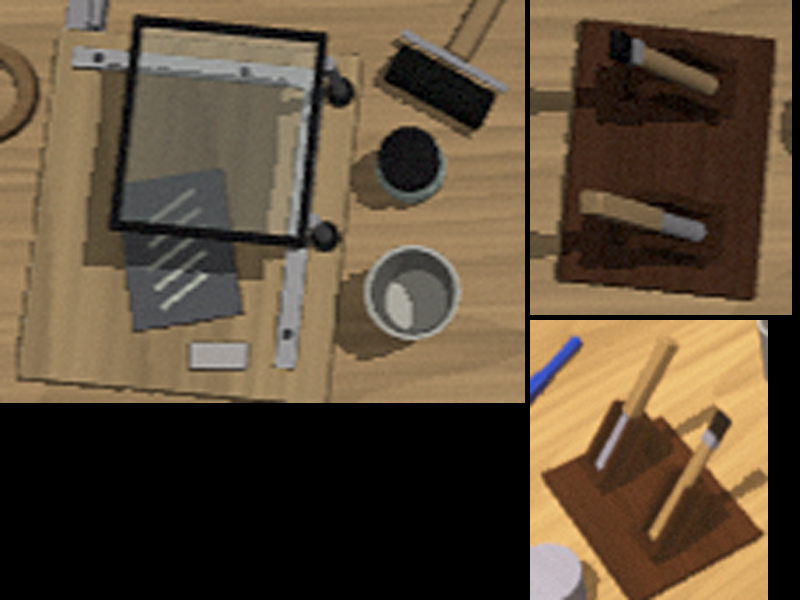

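The crop confirms it: the steel-tipped stick with the pale handle is at (645,215), the brush is at (665,60), and the same pair shows in the scene inset. Next I fit the poses.

```bash
cat > fit1.py <<'E'
from h import *
t=cam('top');s=cam('scene')
J=np.array([[348,219],[334,376],[195,362],[212,205]])/1.5625
JL=np.array([[.04,.03,.018],[.04,-.235,.018],[-.19,-.235,.018],[-.19,.03,.018]])
f=lambda v:(proj(t,T(*v)(JL))-J).ravel()
rj=least_squares(f,[.673,.107,-1.697]);print('jig corner',rj.x,np.degrees(rj.x[2]),'res',rj.fun.round(1))
Rr=np.array([[475,236],[562,243],[555,360],[466,351]])/1.5625
RL=np.array([[-.075,.1,0],[.075,.1,0],[.075,-.1,0],[-.075,-.1,0]])
rr=least_squares(lambda v:(proj(t,T(*v)(RL))-Rr).ravel(),[.56,-.21,-1.686]);print('rest',rr.x,np.degrees(rr.x[2]),rr.fun.round(1))
cr=lambda a:np.array(a)/3.5+[120,125]
B=cr([[125,183],[222,170],[243,312],[135,330]])
BL=np.array([[-.04,.055,.028],[.04,.055,.028],[.04,-.055,.028],[-.04,-.055,.028]])
rb=least_squares(lambda v:(proj(t,T(*v)(BL))-B).ravel(),[.55,.19,-1.42],loss='soft_l1');print('block',rb.x,np.degrees(rb.x[2]),(proj(t,T(*rb.x)(BL))-B).round(1).tolist())
d=T(0,0,rr.x[2])([-.574,0,.819])[0]
tt=(np.array([[585,203],[700,231]])-[530,0])/[3.4933,3.5]+[290,145]
ss=(np.array([[665,343],[600,467]])-[530,320])/2.8+[170,200]
g=lambda m:np.r_[(proj(t,[m+.082*d,m-.074*d])-tt).ravel(),(proj(s,[m+.082*d,m-.074*d])-ss).ravel()]
rs=least_squares(g,[.5,-.2,.1]);m=rs.x;print('stick mid',m,'res',rs.fun.round(1),'ball',m-.074*d,'top',m+.082*d)
c,q=np.cos(rr.x[2]),np.sin(rr.x[2]);dd=m[:2]-rr.x[:2];print('mid in rest',dd@[c,q],dd@[-q,c],'grasp +45',m+.045*d)
E
python3 fit1.py
```

```text
jig corner [ 0.67428363  0.10781638 -1.68360603] -96.46352009855256 res [ 0.3 -0.4 -0.6 -0.8 -0.3  0.4  0.7  0.8]
rest [ 0.56079673 -0.21454606 -1.6822375 ] -96.38510893199744 [ 0.1 -0.2  0.1  0.2 -0.3 -0.4  0.1  0.4]
block [ 0.5519113   0.19941364 -1.45556056] -83.39747675907886 [[-2.0, -0.0], [0.9, -0.5], [0.1, 0.7], [0.1, -0.1]]
stick mid [ 0.50817785 -0.18560093  0.08390895] res [ 1.9  0.2 -2.  -0.2 -0.1 -0.1  0.2 -0.1] ball [ 0.50345406 -0.22781344  0.02330295] top [ 0.51341231 -0.1388249   0.15106695]
mid in rest -0.022913801206417915 -0.05551148751967963 grasp +45 [ 0.51105042 -0.15993115  0.12076395]
```

```bash
python3 -m pendant '[[0.2,[0,0,-0.1],[0,0,7]],[0.2,[0,0,-0.1],[0,0,14]],[0.2,[0.25,0.25,-0.1],[0,0,21]],[0.2,[0.25,0.3,-0.1],[0,0,28]],[0.2,[0.25,0.3,-0.1],[0,0,35]],[0.2,[0.25,0.3,-0.1],[0,0,42]],[0.2,[0.25,0.3,-0.1],[0,0,49]],[0.2,[0.25,0.3,-0.1],[0,0,56]],[0.2,[0.25,0.3,-0.1],[0,0,63]],[0.2,[0.25,0.3,-0.1],[0,0,71]]]'
```

```text
clock: 0.98
tool_pos: [0.3724, 0.2859, 0.3352]
orientation: [-180.0, 0.0, -95.8]
force: [1.8, 0.1, 0.1]
opening: 0.0527
gripper_force: 0.0
```

```bash
python3 -m pendant '[[0.2,[0.43,-0.183,0],[0,0,0.6]],[0.2,[0.43,-0.183,0],[0,0,0.6]],[0.2,[0.43,-0.183,0],[0,0,0.6]],[0.2,[0.43,-0.183,0.0],[0,0,0.6]],[0.2,[0.43,-0.183,0.0],[0,0,0.6]],[0.2,[0.43,-0.183,0.05],[0,0,0.6]],[0.2,[0.43,-0.183,0.09],[0,0,0.6]],[0.2,[0.43,-0.183,0.09],[0,0,0.6]],[0.2,[0.43,-0.183,0.09],[0,0,0.6]],[0.2,[0.43,-0.183,0.09],[0,0,0.6]]]'
python3 -m pendant '[[0.2,[0,0,0],[0,0,0]],[0.2,[0,0,0],[0,0,0]]]'
python3 - <<'E'
from h import *
p=cam('wrist');print(np.round(p['extrinsics'],3).tolist())
im=viewer.snapshot('wrist');cv2.imwrite('pics/w1.png',im[:,:,::-1])
cv2.imwrite('pics/w1x.png',cv2.resize(im[:,:,::-1],(800,600),interpolation=cv2.INTER_CUBIC))
m=np.array([.50818,-.1856,.0839]);d=T(0,0,-1.68224)([-.574,0,.819])[0]
print('pred x1.5625 top,handle-end,ball',proj(p,[m+.082*d,m-.01*d,m-.074*d])*1.5625)
E
```

```text
clock: 1.82
tool_pos: [0.4949, -0.1003, 0.268]
orientation: [-180.0, 0.0, -96.1]
force: [0.8, 0.5, -1.0]
opening: 0.052
gripper_force: 0.0
clock: 1.98
tool_pos: [0.4943, -0.1004, 0.2669]
orientation: [179.8, -0.0, -96.3]
force: [0.2, 0.5, -0.1]
opening: 0.0528
gripper_force: 0.0
[[-0.994, 0.11, 0.004, 0.502], [-0.107, -0.954, -0.28, 0.0], [-0.028, -0.279, 0.96, -0.434], [0.0, 0.0, 0.0, 1.0]]
pred x1.5625 top,handle-end,ball [[358.50591544 229.11427646]
 [366.17589304 141.76233164]
 [370.14113583 100.85621707]]
```

View pics/w1x.png

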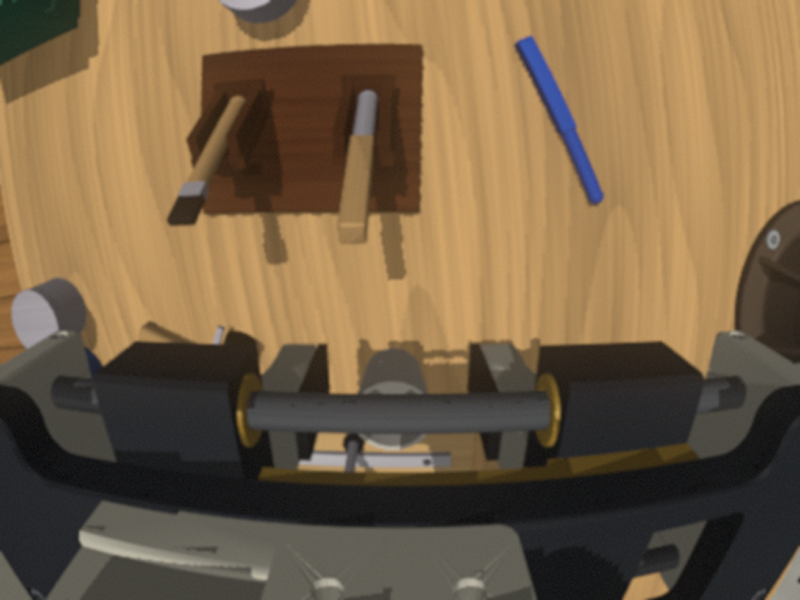

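The wrist picture shows the stick with its handle's top face at (352,232), the rod's start at (361,137) and the ball end at (368,97). That is within about 6 px of prediction. I refit with this view.

```bash
cat > fit2.py <<'E'
from h import *
E=np.array([[-0.994,0.11,0.004,0.502],[-0.107,-0.954,-0.28,0],[-0.028,-0.279,0.96,-0.434],[0,0,0,1]])
w=cam('wrist');t=cam('top');s=cam('scene')
W=np.array([[352,232],[361.5,136],[368,98]])/1.5625
tt=(np.array([[585,203],[700,231]])-[530,0])/[3.4933,3.5]+[290,145]
ss=(np.array([[665,343],[600,467]])-[530,320])/2.8+[170,200]
d0=T(0,0,-1.68224)([-.574,0,.819])[0]
def g(v):
    m=v[:3];d=v[3:]/np.linalg.norm(v[3:]);a,b=m+.082*d,m-.074*d
    return np.r_[(proj(w,[a,m-.01*d,b])-W).ravel(),(proj(t,[a,b])-tt).ravel(),(proj(s,[a,b])-ss).ravel(),(v[3:]-d0)*40]
r=least_squares(g,np.r_[.508,-.1856,.0839,d0],loss='soft_l1');m=r.x[:3];d=r.x[3:]/np.linalg.norm(r.x[3:])
print(m,d,d0,g(r.x).round(1))
G=m+.045*d;o=sensors.get_obs();Rm=R.from_euler('xyz',o['orientation'],degrees=True).as_matrix()
print('grasp',G,'tcp shift in tool',Rm.T@(G-[0,0,.008]-o['tool_pos']))
E
python3 fit2.py
```

```text
[ 0.51138347 -0.18577267  0.08717778] [0.0738642  0.59409255 0.8009982 ] [0.06383634 0.57043924 0.819     ] [ 0.4 -0.7  0.7  2.4 -0.2 -0.8  1.2 -1.6 -1.  -1.4  1.2 -0.1 -0.  -0.4
  0.4  1.  -0.7]
grasp [ 0.51470736 -0.15903851  0.1232227 ] tcp shift in tool [ 0.05726919 -0.02675657  0.15262278]
```

```bash
python3 -m pendant '[[0.2,[0.03,-0.0265,0.02],[0,0,0]],[0.2,[0.057,-0.0265,0.05],[0,0,0]],[0.2,[0.057,-0.0265,0.08],[0,0,0]],[0.2,[0.057,-0.0265,0.105],[0,0,0]],[0.2,[0.057,-0.0265,0.13],[0,0,0]],[0.2,[0.057,-0.0265,0.145],[0,0,0]],[0.2,[0.057,-0.0265,0.151],[0,0,0]],[0.2,[0.057,-0.0265,0.151],[0,0,0]]]'
python3 - <<'E'
from h import *
im=viewer.snapshot('wrist');cv2.imwrite('pics/w2.png',im[:,:,::-1])
im2=viewer.snapshot('scene');cv2.imwrite('pics/s2.png',im2[:,:,::-1])
C=np.zeros((600,800,3),np.uint8)
C[:,:400]=cv2.resize(im[0:300,150:350,::-1],(400,600),interpolation=cv2.INTER_CUBIC)
C[:,400:]=cv2.resize(im2[130:310,140:260,::-1],(400,600),interpolation=cv2.INTER_CUBIC)
cv2.imwrite('pics/c2.png',C)
E
```

```text
clock: 2.7
tool_pos: [0.5149, -0.1565, 0.1169]
orientation: [179.9, -0.0, -96.0]
force: [-0.4, 0.3, 0.2]
opening: 0.0528
gripper_force: 0.0
```

View pics/c2.png

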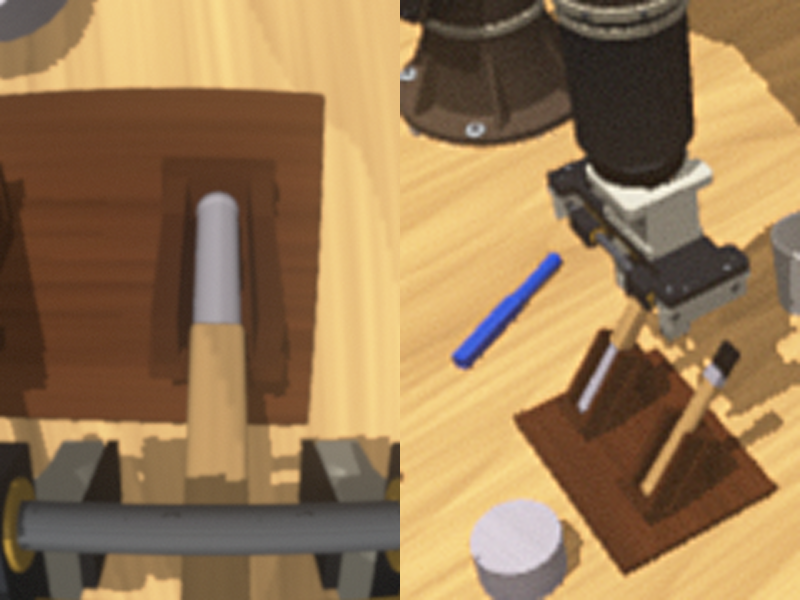

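The handle (x≈217) sits between the open fingers (117 and 303), well centred, and the scene view agrees. I close the gripper and lift.

```bash
python3 -m pendant '[[-1,[0,0.001,0],[0,0,0]],[-1,[0,0.001,0],[0,0,0]],[-1,[0,0.001,0],[0,0,0]],[-1,[0,0.001,0],[0,0,0]],[-1,[0,0.001,0],[0,0,0]],[-1,[0,0.001,0],[0,0,0]]]'
```

```text
clock: 3.3
tool_pos: [0.5143, -0.1577, 0.1177]
orientation: [-180.0, 0.0, -96.1]
force: [0.8, 0.1, 0.4]
opening: 0.018
gripper_force: 0.0
```

```bash
python3 -m pendant '[[-1,[0,0,0],[0,0,0]],[-1,[0,0,0],[0,0,0]],[-1,[0,0,0],[0,0,0]],[-1,[0,0,0],[0,0,0]]]'; python3 - <<'E'
from plant import sensors
o=sensors.get_obs();print({k:o[k] for k in('tool_pos','orientation','force','moment','joint_pos','opening','gripper_force')})
E
python3 -m pendant '[[-1,[0,0,-0.01],[0,0,0]],[-1,[0,0,-0.03],[0,0,0]],[-1,[0,0,-0.06],[0,0,0]],[-1,[0,0,-0.1],[0,0,0]],[-1,[0,0,-0.13],[0,0,0]],[-1,[0,0,-0.15],[0,0,0]],[-1,[0,0,-0.15],[0,0,0]],[-1,[0,0,-0.15],[0,0,0]]]'
```

```text
clock: 3.63
tool_pos: [0.5143, -0.1577, 0.1176]
orientation: [-180.0, -0.0, -96.1]
force: [-1.0, 0.1, 2.3]
opening: 0.0158
gripper_force: 29.9
{'tool_pos': array([ 0.51425334, -0.1576917 ,  0.11760769]), 'orientation': array([-1.79999150e+02, -6.15633282e-03, -9.60785517e+01]), 'force': array([-0.95560355,  0.13421591,  2.28296718]), 'moment': array([-0.00876281,  0.18662762, -0.05792648]), 'joint_pos': array([ 3.84710454e+00,  1.41412623e+01, -2.57853827e+01,  8.09868304e-03,
       -5.00735795e+01, -9.93085393e+00]), 'opening': 0.015819997590847023, 'gripper_force': 29.907605051994324}
clock: 4.3
tool_pos: [0.5146, -0.1575, 0.2691]
orientation: [-179.8, 0.0, -96.1]
force: [0.1, 0.2, -0.7]
opening: 0.016
gripper_force: 29.9
```

```bash
python3 -m pendant '[[-1,[-0.38,0.14,0],[0,0,-7]],[-1,[-0.38,0.14,0],[0,0,-14]],[-1,[-0.38,0.14,0],[0,0,-21]],[-1,[-0.38,0.14,0],[0,0,-28]],[-1,[-0.38,0.14,0],[0,0,-35]],[-1,[-0.38,0.14,0],[0,0,-42]],[-1,[-0.38,0.14,0],[0,0,-49]],[-1,[-0.38,0.14,0],[0,0,-56]],[-1,[-0.38,0.14,0],[0,0,-63]],[-1,[-0.38,0.14,0],[0,0,-70]]]'
```

```text
clock: 5.13
tool_pos: [0.4135, 0.2373, 0.2664]
orientation: [179.9, 0.1, -25.7]
force: [0.3, 0.1, -2.1]
opening: 0.0159
gripper_force: 29.9
```

```bash
python3 -m pendant '[[-1,[0,0,0],[0,0,-7]],[-1,[0,0,0],[0,0,-14]],[-1,[0,0,0],[0,0,-19.6]],[-1,[0,0,0],[0,0,-19.6]],[-1,[0,0,0],[0,0,-19.6]]]'
python3 - <<'E'
from h import *
import json
o=sensors.get_obs();p=cam('wrist');im=viewer.snapshot('wrist');cv2.imwrite('pics/w3.png',im[:,:,::-1])
json.dump(dict(E=np.array(p['extrinsics']).tolist(),pos=o['tool_pos'].tolist(),o=o['orientation'].tolist()),open('w3.json','w'))
print(o['tool_pos'],o['orientation'])
RT=R.from_euler('xyz',o['orientation'],degrees=True).as_matrix()
b=o['tool_pos']+RT@[.071,0,.090];j=T(.67428,.10782,-1.6836)
print('ball',b,proj(p,b),'jig corner',proj(p,j([0,0,.018])),'board -y corners',proj(p,j([[.04,-.235,.018],[-.19,-.235,.018]])))
print('block',proj(p,T(.5519,.1994,-1.4556)([[-.04,.055,.028],[.04,.055,.028],[.04,-.055,.028],[-.04,-.055,.028]])))
C=cv2.resize(im[40:265,110:410,::-1],(800,600),interpolation=cv2.INTER_CUBIC);cv2.imwrite('pics/w3x.png',C)
E
```

```text
clock: 5.55
tool_pos: [0.4147, 0.2347, 0.2665]
orientation: [179.9, 0.1, -6.7]
force: [-0.3, -0.0, -1.4]
opening: 0.0155
gripper_force: 29.9
[0.41471607 0.23469852 0.26651553] [ 1.79907873e+02  7.51342166e-02 -6.65548502e+00]
ball [0.48510354 0.22633964 0.17642261] [[254.7072525  109.35796456]] jig corner [[324.29377988 -31.00293216]] board -y corners [[353.42482776 133.17645864]
 [185.66469329 132.67955235]]
block [[229.24004606  21.15289432]
 [289.74372889   8.62532037]
 [309.29447867  88.1827834 ]
 [248.89613879 101.2019723 ]]
```

View pics/w3x.png

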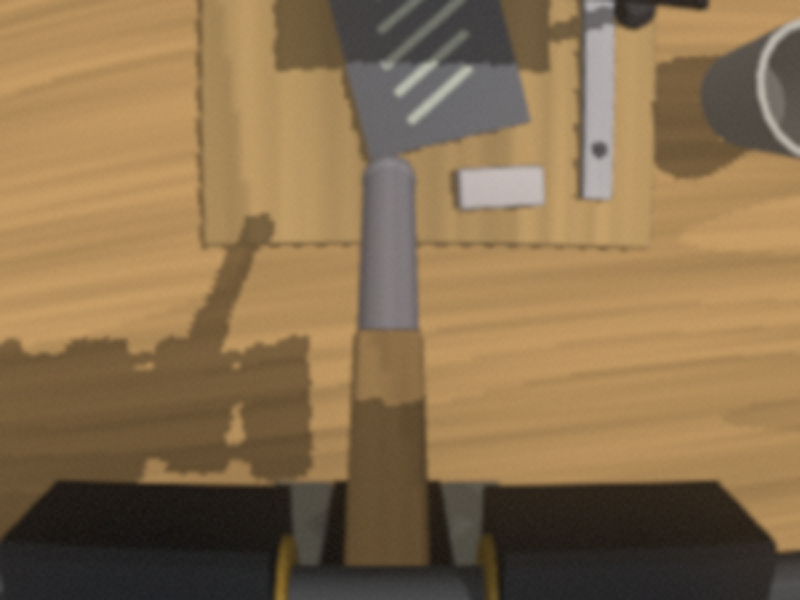

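The picture shows the ball at (388,182), within 1.5 px of prediction. The board corners at (203,246) and (649,247) also match. The block's near corners are at (370,162) and (528,122), and the eraser spans (457–545, 165–211).

```bash
cat >> h.py <<'E'
JC=np.array([.67428,.10782]);JY=-1.6836
def tojig(P):
    c,s=np.cos(JY),np.sin(JY);P=np.atleast_2d(P).copy();P[:,:2]=(P[:,:2]-JC)@np.array([[c,-s],[s,c]]);return P
def ball(off=(.071,0,.090)):
    o=sensors.get_obs();return tojig(o['tool_pos']+R.from_euler('xyz',o['orientation'],degrees=True).apply(off))[0],o
E
python3 - <<'E'
from h import *
import json
p=cam('wrist');p['extrinsics']=json.load(open('w3.json'))['E']
u=lambda a,z:(tojig(unproj(p,np.array(a)/2.6667+[110,40],z))*1000).round(1).tolist()
print('block NR, NL, pt on right edge, pt left edge',u([[528,122],[370,162],[497,0],[331,0]],.028))
print('eraser',u([[457,170],[545,166],[545,207],[460,211]],.03));print('fence end',u([[582,199],[612,199]],.026));print('ball',ball()[0]*1000)
E
```

```text
block NR, NL, pt on right edge, pt left edge [[-27.6, -173.3, 28.0], [-103.9, -193.9, 28.0], [-42.6, -112.8, 28.0], [-122.3, -113.6, 28.0]]
eraser [[-62.2, -197.7, 30.0], [-19.3, -194.7, 30.0], [-18.9, -214.8, 30.0], [-60.6, -217.6, 30.0]]
fence end [[0.7, -210.5, 26.0], [16.3, -209.9, 26.0]]
ball [ -96.47568156 -201.12208506  176.68884431]
```

```bash
python3 -m pendant '[[-1,[-0.012,0.001,0.04],[0,0,0]],[-1,[-0.012,0.001,0.08],[0,0,0]],[-1,[-0.012,0.001,0.115],[0,0,0]],[-1,[-0.012,0.001,0.135],[0,0,0]],[-1,[-0.012,0.001,0.144],[0,0,0]],[-1,[-0.012,0.001,0.144],[0,0,0]],[-1,[-0.012,0.001,0.144],[0,0,0]]]'
python3 -m pendant '[[-1,[0,0,0.001],[0,0,0]],[-1,[0,0,0.002],[0,0,0]],[-1,[0,0,0.002],[0,0,0]]]'
python3 -c "
from h import *
b,o=ball();print(b*1000,o['force'],o['moment'])"
```

```text
clock: 6.18
tool_pos: [0.4037, 0.2356, 0.1241]
orientation: [180.0, -0.0, -6.5]
force: [-0.0, -0.3, 0.3]
opening: 0.0158
gripper_force: 29.9
clock: 6.43
tool_pos: [0.4036, 0.236, 0.1225]
orientation: [-179.9, -0.1, -6.5]
force: [-0.7, -0.5, -0.6]
opening: 0.0162
gripper_force: 29.9
[ -96.99870373 -212.24219987   32.6105835 ] [-0.72767677 -0.5287559  -0.60333595] [-0.01362128  0.0401077   0.00895891]
```

```bash
python3 -m pendant '[[-1,[0,0,0.002],[0,0,0]],[-1,[0,0,0.004],[0,0,0]],[-1,[0,0,0.004],[0,0,0]]]'
python3 -m pendant '[[-1,[0,0,0.001],[0,0,0]],[-1,[0,0,0.001],[0,0,0]]]'
python3 -m pendant '[[-1,[0,0,0.001],[0,0,0]],[-1,[0,0,0.001],[0,0,0]]]'
python3 -m pendant '[[-1,[0,0,0.001],[0,0,0]],[-1,[0,0,0.001],[0,0,0]]]'
```

```text
clock: 6.68
tool_pos: [0.4031, 0.2353, 0.1174]
orientation: [180.0, 0.0, -6.5]
force: [-0.0, -0.2, -0.9]
opening: 0.0158
gripper_force: 29.9
clock: 6.85
tool_pos: [0.4031, 0.2354, 0.1164]
orientation: [180.0, 0.0, -6.5]
force: [1.3, -0.7, -0.5]
opening: 0.016
gripper_force: 29.9
clock: 7.02
tool_pos: [0.4031, 0.2354, 0.1153]
orientation: [180.0, 0.0, -6.5]
force: [0.7, 0.3, -0.5]
opening: 0.0154
gripper_force: 29.9
clock: 7.18
tool_pos: [0.4031, 0.2354, 0.1144]
orientation: [180.0, 0.0, -6.5]
force: [-0.1, -0.3, -0.7]
opening: 0.0158
gripper_force: 29.9
```

```bash
for i in 1 2; do python3 -m pendant '[[-1,[0,0,0.001],[0,0,0]],[-1,[0,0,0.001],[0,0,0]]]' | grep -E 'tool|force:'; done
```

```text
tool_pos: [0.4031, 0.2354, 0.1134]
force: [-0.5, 0.1, -0.7]
gripper_force: 29.9
tool_pos: [0.4032, 0.2355, 0.1127]
force: [-2.5, -0.1, 3.2]
gripper_force: 29.9
```

```bash
python3 -m pendant '[[-1,[0.002,0,-0.0008],[0,0,0]],[-1,[0.006,0,-0.0008],[0,0,0]],[-1,[0.010,0,-0.0008],[0,0,0]],[-1,[0.014,0,-0.0008],[0,0,0]],[-1,[0.018,0,-0.0008],[0,0,0]],[-1,[0.022,0,-0.0008],[0,0,0]],[-1,[0.025,0,-0.0008],[0,0,0]],[-1,[0.028,0,-0.0008],[0,0,0]],[-1,[0.028,0,-0.0008],[0,0,0]]]'
cat > look.py <<'E'
from h import *
import sys
n=sys.argv[1];b,o=ball((.071,0,.087));p=cam('top');im=viewer.snapshot('top')
print('ball jig mm',(b*1000).round(1),'F',o['force'].round(1),o['clock'])
# rectify top view onto jig plane at block top z=28: 0.4 mm/px, jig x -190..40, y -235..10
q=T(*JC,JY)(np.array([[-.19,.03,.028],[.04,.03,.028],[.04,-.235,.028],[-.19,-.235,.028]]))
H=cv2.getPerspectiveTransform(proj(p,q).astype(np.float32),np.float32([[0,0],[575,0],[575,662],[0,662]]))
a=cv2.warpPerspective(im,H,(575,663),flags=cv2.INTER_CUBIC)[75:]  # row0 -> y=0; px=(x+190)*2.5,(-y)*2.5
cv2.imwrite(f'pics/r{n}.png',a[:,:,::-1])
E
python3 look.py 1
```

```text
clock: 8.27
tool_pos: [0.4316, 0.2322, 0.1132]
orientation: [180.0, -0.0, -6.5]
force: [0.6, 1.2, -0.7]
opening: 0.0156
gripper_force: 29.9
ball jig mm [ -96.2 -184.1   26.2] F [ 0.6  1.2 -0.7] 8.2667
```

View pics/r1.png

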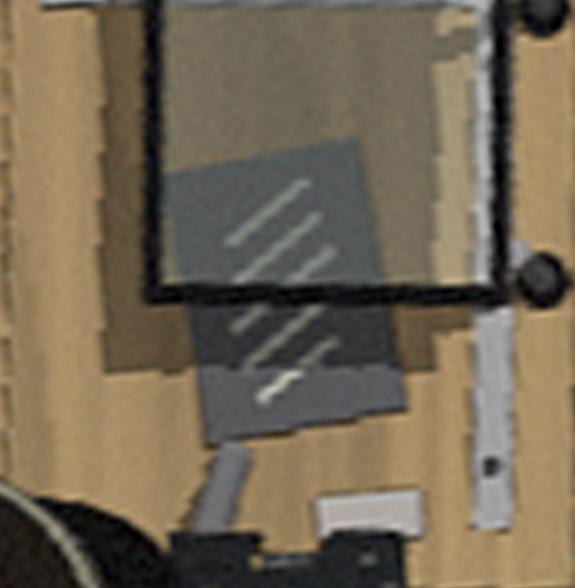

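The rectified top view shows the block's corners at about (165,172), (358,142), (406,408) and (206,445). It is now turned about 10.4° with its centre at (-76,-117) mm, and the ball is at its near-left edge. I'll automate this fit from here on.

```bash
cat >> look.py <<'E'
from scipy.ndimage import map_coordinates,gaussian_filter
f=a.astype(float);rb=f[...,0]-f[...,2];v=f.mean(2)
S=np.where(v<38,0,np.where((rb<14)&(v<135),1.,-1.));S=gaussian_filter(S,1)
gx,gy=np.meshgrid(np.linspace(-46,46,93),np.linspace(-61,61,123));ins=(abs(gx)<40)&(abs(gy)<55);wt=np.where(ins,1,-1)
def cost(t):
    c,s=np.cos(t[2]/57.3),np.sin(t[2]/57.3);X=t[0]+c*gx-s*gy;Y=t[1]+s*gx+c*gy
    return -(wt*map_coordinates(S,[-Y*2.5,(X+190)*2.5],order=1,cval=0)).sum()
from scipy.optimize import minimize
g=[float(k) for k in sys.argv[2:5]]
best=min((minimize(cost,[g[0]+i,g[1]+j,g[2]+k],method='Nelder-Mead',options=dict(initial_simplex=np.array([g,[g[0]+5,g[1],g[2]],[g[0],g[1]+5,g[2]],[g[0],g[1],g[2]+4]])+[i,j,k])) for i in(-4,4) for j in(-4,4) for k in(-3,3)),key=lambda r:r.fun)
t=best.x;c,s=np.cos(t[2]/57.3),np.sin(t[2]/57.3)
print('block c,deg',t.round(1),'cost',round(best.fun),'short',(-40-t[0]).round(1),(-55-t[1]).round(1))
print('corners TL TR BR BL',[(round(t[0]+c*x-s*y,1),round(t[1]+s*x+c*y,1)) for x,y in((-40,55),(40,55),(40,-55),(-40,-55))])
E
python3 look.py 1 -76 -117 10
python3 -m pendant '[[-1,[0.003,0,0],[0,0,0]],[-1,[0.007,0,0],[0,0,0]],[-1,[0.011,0,0],[0,0,0]],[-1,[0.015,0,0],[0,0,0]],[-1,[0.018,0,0],[0,0,0]],[-1,[0.018,0,0],[0,0,0]]]'
python3 look.py 2 -77 -104 6
```

```text
ball jig mm [ -96.2 -184.3   26.2] F [-0.3 -0.2 -1.3] 8.3167
block c,deg [ -76.6 -116.     9.9] cost -9660 short 36.6 61.0
corners TL TR BR BL [(np.float64(-125.4), np.float64(-68.7)), (np.float64(-46.6), np.float64(-54.9)), (np.float64(-27.7), np.float64(-163.2)), (np.float64(-106.5), np.float64(-177.0))]
clock: 8.87
tool_pos: [0.4496, 0.2303, 0.1133]
orientation: [-180.0, -0.0, -6.5]
force: [0.9, -0.4, -0.5]
opening: 0.0154
gripper_force: 29.9
ball jig mm [ -96.4 -166.    26.3] F [ 0.9 -0.4 -0.5] 8.8667
block c,deg [-72.4 -99.8   5.7] cost -10025 short 32.4 44.8
corners TL TR BR BL [(np.float64(-117.7), np.float64(-49.1)), (np.float64(-38.1), np.float64(-41.1)), (np.float64(-27.1), np.float64(-150.5)), (np.float64(-106.7), np.float64(-158.5))]
```

```bash

python3 -m pendant '[[-1,[0.003,0,0],[0,0,0]],[-1,[0.007,0,0],[0,0,0]],[-1,[0.011,0,0],[0,0,0]],[-1,[0.015,0,0],[0,0,0]],[-1,[0.019,0,0],[0,0,0]],[-1,[0.022,0,0],[0,0,0]],[-1,[0.022,0,0],[0,0,0]]]'
python3 look.py 3 -70 -79 2
```

```text
clock: 9.5
tool_pos: [0.4715, 0.2278, 0.1133]
orientation: [180.0, -0.0, -6.5]
force: [-1.4, 0.4, -0.8]
opening: 0.0159
gripper_force: 29.9
ball jig mm [ -96.3 -144.    26.3] F [-1.4  0.4 -0.8] 9.5
block c,deg [-66.4 -81.1  -0.8] cost -9938 short 26.4 26.1
corners TL TR BR BL [(np.float64(-105.6), np.float64(-25.5)), (np.float64(-25.6), np.float64(-26.6)), (np.float64(-27.1), np.float64(-136.6)), (np.float64(-107.1), np.float64(-135.5))]
```

```bash

python3 -m pendant '[[-1,[-0.006,0,0],[0,0,0]],[-1,[-0.006,0.015,0],[0,0,0]],[-1,[-0.006,0.030,0],[0,0,0]],[-1,[-0.003,0.031,0],[0,0,0]],[-1,[0.001,0.031,0],[0,0,0]],[-1,[0.005,0.031,0],[0,0,0]],[-1,[0.009,0.031,0],[0,0,0]],[-1,[0.013,0.031,0],[0,0,0]],[-1,[0.017,0.031,0],[0,0,0]],[-1,[0.020,0.031,0],[0,0,0]]]'
python3 -m pendant '[[-1,[0.002,0,0],[0,0,0]],[-1,[0.002,0,0],[0,0,0]]]'
python3 look.py 4 -65 -59 0
```

```text
clock: 10.38
tool_pos: [0.4876, 0.1948, 0.1132]
orientation: [180.0, 0.0, -6.5]
force: [-2.2, 0.5, 0.9]
opening: 0.0156
gripper_force: 29.9
clock: 10.55
tool_pos: [0.4896, 0.1945, 0.1132]
orientation: [180.0, -0.0, -6.5]
force: [0.2, 0.2, -0.7]
opening: 0.0159
gripper_force: 29.9
ball jig mm [ -65.4 -122.2   26.2] F [ 0.2  0.2 -0.7] 10.55
block c,deg [-67.4 -60.   -0. ] cost -9356 short 27.4 5.0
corners TL TR BR BL [(np.float64(-107.4), np.float64(-5.0)), (np.float64(-27.4), np.float64(-5.0)), (np.float64(-27.4), np.float64(-115.0)), (np.float64(-107.4), np.float64(-115.0))]
```

```bash

python3 -m pendant '[[-1,[0.002,0,0],[0,0,0]],[-1,[0.0035,0,0],[0,0,0]],[-1,[0.0035,0,0],[0,0,0]]]'|grep -E 'pos|force:'
for i in 1 2 3; do python3 -m pendant '[[-1,[0.001,0,0],[0,0,0]],[-1,[0.001,0,0],[0,0,0]]]'|grep -E 'pos|force:'; done
python3 look.py 5 -67 -55 0
```

```text
tool_pos: [0.4927, 0.194, 0.1132]
force: [-0.5, 0.5, 0.0]
gripper_force: 29.9
tool_pos: [0.4931, 0.1939, 0.1133]
force: [-3.9, 1.4, 2.1]
gripper_force: 29.9
tool_pos: [0.4936, 0.1937, 0.1134]
force: [-7.5, 2.6, 4.8]
gripper_force: 30.0
tool_pos: [0.4941, 0.1935, 0.1135]
force: [-10.5, 1.3, 7.9]
gripper_force: 30.0
ball jig mm [ -64.7 -117.9   26.3] F [-10.5   1.3   7.9] 11.35
block c,deg [-67.4 -55.   -0. ] cost -9446 short 27.4 -0.0
corners TL TR BR BL [(np.float64(-107.4), np.float64(0.0)), (np.float64(-27.4), np.float64(0.0)), (np.float64(-27.4), np.float64(-110.0)), (np.float64(-107.4), np.float64(-110.0))]
```

```bash

python3 -m pendant '[[-1,[-0.03,0,0],[0,0,0]],[-1,[-0.06,0,-0.01],[0,0,0]],[-1,[-0.06,-0.035,-0.03],[0,0,7]],[-1,[-0.06,-0.07,-0.05],[0,0,14]],[-1,[-0.06,-0.105,-0.05],[0,0,21]],[-1,[-0.06,-0.14,-0.05],[0,0,28]],[-1,[-0.06,-0.165,-0.05],[0,0,35]],[-1,[-0.06,-0.165,-0.05],[0,0,42]],[-1,[-0.06,-0.165,-0.05],[0,0,49]],[-1,[-0.06,-0.165,-0.05],[0,0,56]]]'
python3 -m pendant '[[-1,[0,0,0],[0,0,7]],[-1,[0,0,0],[0,0,14]],[-1,[0,0,0],[0,0,21]],[-1,[0,0,0],[0,0,28]],[-1,[0,0,0],[0,0,34]],[-1,[0,0,0],[0,0,34]]]'
python3 look.py 6 -67 -55 0
```

```text
clock: 12.23
tool_pos: [0.4548, 0.3653, 0.163]
orientation: [-180.0, -0.0, -62.8]
force: [-0.5, 0.2, -1.2]
opening: 0.0156
gripper_force: 30.0
clock: 12.73
tool_pos: [0.4549, 0.3647, 0.1634]
orientation: [-180.0, 0.0, -96.7]
force: [-0.7, -1.3, -0.9]
opening: 0.0154
gripper_force: 30.0
ball jig mm [-159.6 -247.2   76.3] F [-0.7 -1.3 -0.9] 12.7333
block c,deg [-67.4 -55.    0. ] cost -9480 short 27.4 -0.0
corners TL TR BR BL [(np.float64(-107.4), np.float64(0.0)), (np.float64(-27.4), np.float64(0.0)), (np.float64(-27.4), np.float64(-110.0)), (np.float64(-107.4), np.float64(-110.0))]
```

```bash

python3 -m pendant '[[-1,[0,-0.04,0],[0,0,0]],[-1,[0.0,-0.08,0],[0,0,0]],[-1,[0.0,-0.12,0],[0,0,0]],[-1,[0.01,-0.16,0],[0,0,0]],[-1,[0.02,-0.197,0.01],[0,0,0]],[-1,[0.025,-0.197,0.03],[0,0,0]],[-1,[0.025,-0.197,0.045],[0,0,0]],[-1,[0.025,-0.197,0.048],[0,0,0]],[-1,[0.025,-0.197,0.048],[0,0,0]]]'
python3 -m pendant '[[-1,[0,0,0.001],[0,0,0]],[-1,[0,0,0.001],[0,0,0]]]'|grep -E 'pos|force:'
python3 -m pendant '[[-1,[0,0,0.001],[0,0,0]],[-1,[0,0,0.001],[0,0,0]]]'|grep -E 'pos|force:'
python3 look.py 7 -67 -55 0
```

```text
clock: 13.53
tool_pos: [0.6474, 0.3169, 0.1144]
orientation: [179.9, -0.1, -96.3]
force: [-0.3, -0.4, -1.5]
opening: 0.0158
gripper_force: 30.0
tool_pos: [0.6474, 0.3181, 0.1153]
force: [-0.3, 0.2, -1.3]
gripper_force: 30.0
tool_pos: [0.6473, 0.318, 0.1141]
force: [-0.1, -0.0, -0.3]
gripper_force: 30.0
ball jig mm [-134.9  -50.3   27. ] F [-0.1 -0.  -0.3] 13.8667
block c,deg [-67.4 -55.    0. ] cost -9476 short 27.4 -0.0
corners TL TR BR BL [(np.float64(-107.4), np.float64(0.0)), (np.float64(-27.4), np.float64(0.0)), (np.float64(-27.4), np.float64(-110.0)), (np.float64(-107.4), np.float64(-110.0))]
```

Now I touch the board again to confirm the height here, then push +x.

```bash
for i in 1 2; do
python3 -m pendant '[[-1,[0,0,0.001],[0,0,0]],[-1,[0,0,0.001],[0,0,0]]]'|grep -E 'pos|force:'; done
```

```text
tool_pos: [0.6477, 0.3179, 0.113]
force: [-0.4, 1.7, 2.4]
gripper_force: 30.0
tool_pos: [0.6479, 0.3181, 0.1127]
force: [-2.9, 1.5, 7.0]
gripper_force: 30.0
```

```bash

python3 -m pendant '[[-1,[0.007,0,-0.0017],[0,0,0]],[-1,[0.014,0,-0.0017],[0,0,0]],[-1,[0.018,0,-0.0017],[0,0,0]],[-1,[0.022,0,-0.0017],[0,0,0]],[-1,[0.026,0,-0.0017],[0,0,0]],[-1,[0.030,0,-0.0017],[0,0,0]],[-1,[0.034,0,-0.0017],[0,0,0]],[-1,[0.038,0,-0.0017],[0,0,0]],[-1,[0.042,0,-0.0017],[0,0,0]],[-1,[0.042,0,-0.0017],[0,0,0]]]'
python3 look.py 8 -45 -55 0
```

```text
clock: 15.08
tool_pos: [0.6426, 0.2746, 0.113]
orientation: [180.0, -0.0, -96.5]
force: [0.3, 1.2, 1.3]
opening: 0.0161
gripper_force: 30.0
ball jig mm [-91.1 -50.3  26. ] F [0.3 1.2 1.3] 15.0833
block c,deg [-44.6 -56.   -0. ] cost -9490 short 4.6 1.0
corners TL TR BR BL [(np.float64(-84.6), np.float64(-1.0)), (np.float64(-4.6), np.float64(-1.0)), (np.float64(-4.6), np.float64(-111.0)), (np.float64(-84.6), np.float64(-111.0))]
```

```bash

python3 -m pendant '[[-1,[0.0015,0,-0.0003],[0,0,0]],[-1,[0.003,0,-0.0003],[0,0,0]],[-1,[0.003,0,-0.0003],[0,0,0]]]'|grep -E 'pos|force:'
for i in 1 2 3; do python3 -m pendant '[[-1,[0.001,0,0],[0,0,0]],[-1,[0.001,0,0],[0,0,0]]]'|grep -E 'pos|force:'; done
python3 look.py 9 -41 -55 0
```

```text
tool_pos: [0.6423, 0.2724, 0.1131]
force: [1.2, 1.1, 1.0]
gripper_force: 30.0
tool_pos: [0.6422, 0.2716, 0.1131]
force: [-0.0, 1.3, -0.8]
gripper_force: 30.0
tool_pos: [0.6421, 0.2705, 0.1132]
force: [1.1, 0.5, 0.2]
gripper_force: 30.0
tool_pos: [0.6421, 0.2701, 0.1133]
force: [-0.5, 3.8, 0.1]
gripper_force: 30.0
ball jig mm [-86.7 -50.3  26.3] F [-0.5  3.8  0.1] 15.8833
block c,deg [-41.4 -56.   -0. ] cost -9195 short 1.4 1.0
corners TL TR BR BL [(np.float64(-81.4), np.float64(-1.0)), (np.float64(-1.4), np.float64(-1.0)), (np.float64(-1.4), np.float64(-111.0)), (np.float64(-81.4), np.float64(-111.0))]
```

```bash

for i in 1 2 3; do python3 -m pendant '[[-1,[0.001,0,0],[0,0,0]],[-1,[0.001,0,0],[0,0,0]]]'|grep -E 'pos|force:'; done
python3 look.py 10 -41 -55 0
python3 - <<'E'
from h import *
im=viewer.snapshot('wrist');s=viewer.snapshot('scene')
C=np.zeros((600,800,3),np.uint8)
r=cv2.imread('pics/r10.png');C[:588,:290]=cv2.resize(r[:420,190:397],(290,588),interpolation=cv2.INTER_CUBIC)
C[:330,300:800]=cv2.resize(im[0:165,130:380,::-1],(500,330),interpolation=cv2.INTER_CUBIC)
C[335:600,300:800]=cv2.resize(s[160:245,260:420,::-1],(500,265),interpolation=cv2.INTER_CUBIC)
cv2.imwrite('pics/c10.png',C)
E
```

```text
tool_pos: [0.6421, 0.2696, 0.1136]
force: [-0.4, 6.0, -0.2]
gripper_force: 30.0
tool_pos: [0.6421, 0.269, 0.1139]
force: [-0.5, 6.4, 2.8]
gripper_force: 30.0
tool_pos: [0.6421, 0.2684, 0.1142]
force: [-1.8, 7.5, 3.5]
gripper_force: 30.0
ball jig mm [-85.2 -49.9  27. ] F [-1.8  7.5  3.5] 16.4333
block c,deg [-41.2 -56.   -0. ] cost -9169 short 1.2 1.0
corners TL TR BR BL [(np.float64(-81.2), np.float64(-1.0)), (np.float64(-1.2), np.float64(-1.0)), (np.float64(-1.2), np.float64(-111.0)), (np.float64(-81.2), np.float64(-111.0))]
```

View pics/c10.png

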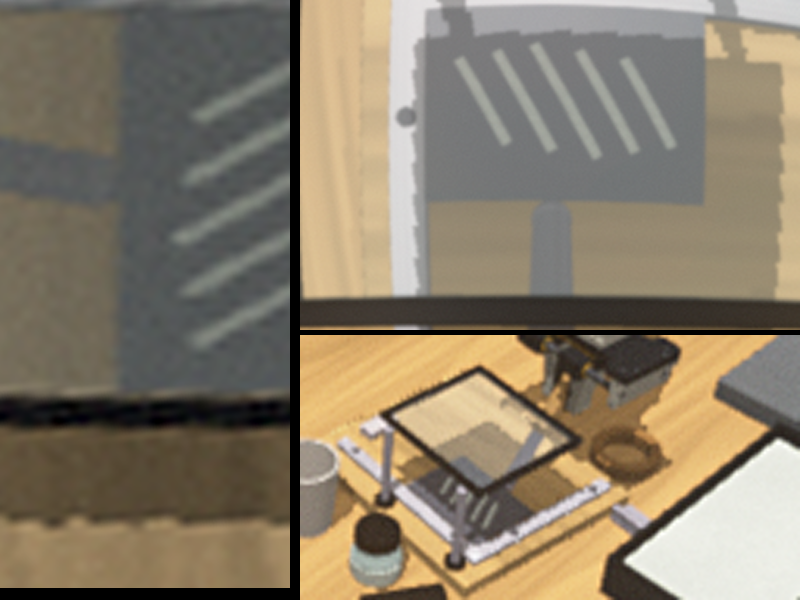

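Both views show the block's far edge by the y=0 fence and its right edge against the x=0 fence, with perhaps a hairline gap at the y fence. I'll give it a last +y seat at x≈-65, with no change of lean needed because the stick passes well under the plate.

```bash

python3 -m pendant '[[-1,[-0.02,0,-0.0003],[0,0,0]],[-1,[-0.04,0.0,-0.0003],[0,0,0]],[-1,[-0.04,0.04,-0.0003],[0,0,0]],[-1,[-0.04,0.08,-0.0003],[0,0,0]],[-1,[-0.015,0.08,-0.0003],[0,0,0]],[-1,[0.01,0.08,-0.0003],[0,0,0]],[-1,[0.018,0.08,-0.0003],[0,0,0]],[-1,[0.018,0.078,-0.0003],[0,0,0]],[-1,[0.018,0.074,-0.0003],[0,0,0]],[-1,[0.018,0.071,-0.0003],[0,0,0]]]'
python3 look.py 11 -40 -55 0
```

```text
clock: 17.42
tool_pos: [0.57, 0.2569, 0.1137]
orientation: [-180.0, -0.0, -96.5]
force: [-0.2, 0.8, -0.8]
opening: 0.0159
gripper_force: 30.0
ball jig mm [ -65.4 -120.4   26.7] F [-0.2  0.8 -0.8] 17.4167
block c,deg [-41.4 -57.   -0. ] cost -9285 short 1.4 2.0
corners TL TR BR BL [(np.float64(-81.4), np.float64(-2.0)), (np.float64(-1.4), np.float64(-2.0)), (np.float64(-1.4), np.float64(-112.0)), (np.float64(-81.4), np.float64(-112.0))]
```

```bash

for i in 1 2 3 4 5; do python3 -m pendant '[[-1,[0,-0.001,0],[0,0,0]],[-1,[0,-0.001,0],[0,0,0]]]'|grep -E 'pos|force:'; done
python3 look.py 12 -40 -55 0
```

```text
tool_pos: [0.5705, 0.257, 0.1132]
force: [-0.3, 0.0, -0.9]
gripper_force: 30.0
tool_pos: [0.5712, 0.2568, 0.1134]
force: [-0.1, -0.0, -1.5]
gripper_force: 30.0
tool_pos: [0.5719, 0.2566, 0.1135]
force: [-1.3, 0.3, -1.3]
gripper_force: 30.0
tool_pos: [0.5726, 0.2564, 0.1134]
force: [-3.8, 1.5, 0.4]
gripper_force: 30.0
tool_pos: [0.5731, 0.2563, 0.1134]
force: [-5.0, 3.4, 1.3]
gripper_force: 30.1
ball jig mm [ -65.2 -117.5   26.4] F [-5.   3.4  1.3] 18.3
block c,deg [-41.2 -56.   -0. ] cost -9351 short 1.2 1.0
corners TL TR BR BL [(np.float64(-81.2), np.float64(-1.0)), (np.float64(-1.2), np.float64(-1.0)), (np.float64(-1.2), np.float64(-111.0)), (np.float64(-81.2), np.float64(-111.0))]
```

```bash

for i in 1 2; do python3 -m pendant '[[-1,[0,-0.001,0],[0,0,0]],[-1,[0,-0.001,0],[0,0,0]]]'|grep -E 'force: '; done
python3 -m pendant '[[-1,[0,0.012,0],[0,0,0]],[-1,[-0.03,0.014,0],[0,0,0]],[-1,[-0.055,0.014,0],[0,0,0]],[-1,[-0.055,-0.02,0],[0,0,0]],[-1,[-0.055,-0.055,0],[0,0,0]],[-1,[-0.04,-0.055,0],[0,0,0]],[-1,[-0.03,-0.055,0],[0,0,0]],[-1,[-0.027,-0.055,0],[0,0,0]],[-1,[-0.0255,-0.055,0],[0,0,0]],[-1,[-0.0255,-0.055,0],[0,0,0]]]'|grep -E 'pos|force:'
for i in 1 2 3 4; do python3 -m pendant '[[-1,[0.001,0,0],[0,0,0]],[-1,[0.001,0,0],[0,0,0]]]'|grep -E 'pos|force: '; done
python3 look.py 13 -40 -55 0
```

```text
force: [-8.4, 3.0, 2.2]
gripper_force: 30.2
force: [-8.8, 4.3, 2.4]
gripper_force: 30.3
tool_pos: [0.6331, 0.2749, 0.1142]
force: [-0.6, 0.0, -0.5]
gripper_force: 30.0
tool_pos: [0.6332, 0.2746, 0.1141]
force: [-0.4, 0.3, -0.7]
gripper_force: 30.0
tool_pos: [0.6332, 0.2735, 0.1137]
force: [0.2, -0.7, -1.5]
gripper_force: 30.0
tool_pos: [0.6332, 0.2722, 0.1136]
force: [0.4, 0.0, -0.7]
gripper_force: 30.0
tool_pos: [0.6333, 0.2714, 0.1136]
force: [-0.9, 2.0, -1.6]
gripper_force: 30.0
ball jig mm [-87.  -59.2  26.6] F [-0.9  2.  -1.6] 20.1833
block c,deg [-41.2 -56.   -0. ] cost -9309 short 1.2 1.0
corners TL TR BR BL [(np.float64(-81.2), np.float64(-1.0)), (np.float64(-1.2), np.float64(-1.0)), (np.float64(-1.2), np.float64(-111.0)), (np.float64(-81.2), np.float64(-111.0))]
```

```bash

for i in 1 2 3; do python3 -m pendant '[[-1,[0.001,0,0],[0,0,0]],[-1,[0.001,0,0],[0,0,0]]]'|grep -E 'pos|force: '; done
python3 -m pendant '[[-1,[-0.004,0,0],[0,0,0]],[-1,[-0.02,0,0],[0,0,0]],[-1,[-0.05,0,-0.0],[0,0,0]],[-1,[-0.08,0,-0.03],[0,0,0]],[-1,[-0.09,0,-0.065],[0,0,0]],[-1,[-0.09,0,-0.1],[0,0,0]],[-1,[-0.08,0,-0.14],[0,0,0]],[-1,[-0.08,0,-0.15],[0,0,0]],[-1,[-0.08,0,-0.15],[0,0,0]],[-1,[-0.08,0,-0.15],[0,0,0]]]'
python3 look.py 14 -40 -55 0
python3 - <<'E'
from h import *
import json
o=sensors.get_obs();p=cam('wrist');im=viewer.snapshot('wrist');cv2.imwrite('pics/w14.png',im[:,:,::-1])
json.dump(np.array(p['extrinsics']).tolist(),open('w14.json','w'))
q=proj(p,T(*JC,JY)([[0,0,.026],[-.175,0,.026],[0,-.21,.026],[-.08,-.11,.028]]));print(q)
x0,y0=np.floor(q.min(0)-12).astype(int).clip(0);x1,y1=np.ceil(q.max(0)+12).astype(int);s=min(800/(x1-x0),600/(min(y1,384)-y0))
c=im[y0:y1,x0:x1,::-1];print(x0,y0,s);cv2.imwrite('pics/w14x.png',cv2.resize(c,None,fx=s,fy=s,interpolation=cv2.INTER_CUBIC)[:600,:800])
E
```

```text
tool_pos: [0.6333, 0.271, 0.1138]
force: [-0.8, 3.8, -0.4]
gripper_force: 30.0
tool_pos: [0.6333, 0.2705, 0.1141]
force: [-0.7, 5.6, 0.2]
gripper_force: 30.0
tool_pos: [0.6334, 0.2699, 0.1144]
force: [-0.6, 6.4, 2.2]
gripper_force: 30.0
clock: 21.57
tool_pos: [0.642, 0.3479, 0.2644]
orientation: [-180.0, 0.0, -96.5]
force: [0.3, -0.1, -1.5]
opening: 0.0158
gripper_force: 30.0
ball jig mm [-164.   -59.1  177.3] F [ 0.3 -0.1 -1.5] 21.5667
block c,deg [-41.4 -56.   -0. ] cost -9294 short 1.4 1.0
corners TL TR BR BL [(np.float64(-81.4), np.float64(-1.0)), (np.float64(-1.4), np.float64(-1.0)), (np.float64(-1.4), np.float64(-111.0)), (np.float64(-81.4), np.float64(-111.0))]
[[209.52687863 -12.95788407]
 [209.1228519  115.18229632]
 [366.25012788  -5.62529083]
 [294.95820858  42.52898304]]
197 0 4.395604395604396
```

View pics/w14x.png

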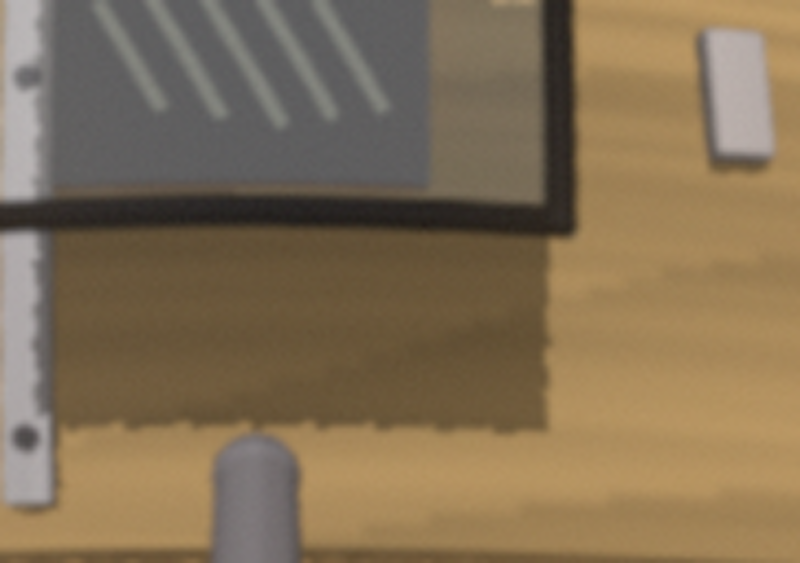

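The block sits flush against the y=0 fence (left side, x≈50) with its edges parallel and no gap. The ball is at (256,480), the same place relative to the gripper as before, so the stick hasn't slipped. Now I return it to its groove.

```bash

python3 -m pendant '[[-1,[0.517,0.07,-0.003],[0,0,-0.4]],[-1,[0.517,0.07,-0.003],[0,0,-0.4]],[-1,[0.517,0.07,-0.003],[0,0,-0.4]],[-1,[0.517,0.07,-0.003],[0,0,-0.4]],[-1,[0.517,0.07,-0.003],[0,0,-0.4]],[-1,[0.517,0.07,-0.003],[0,0,-0.4]],[-1,[0.517,0.07,-0.003],[0,0,-0.4]],[-1,[0.517,0.07,-0.003],[0,0,-0.4]],[-1,[0.517,0.07,-0.003],[0,0,-0.4]],[-1,[0.517,0.07,-0.003],[0,0,-0.4]]]'
cat > rel.py <<'E'
from h import *
o=sensors.get_obs();Rm=R.from_euler('xyz',o['orientation'],degrees=True)
print('tool shift to grasp',Rm.inv().apply(np.array([.51425,-.15769,.11761])-o['tool_pos']).round(4),'yaw',o['orientation'],o['force'].round(1))
E
python3 rel.py
```

```text
clock: 22.5
tool_pos: [0.5382, -0.058, 0.2647]
orientation: [179.9, -0.1, -96.1]
force: [1.3, -0.2, -0.3]
opening: 0.0155
gripper_force: 30.0
tool shift to grasp [0.1015 0.013  0.1473] yaw [ 1.79866983e+02 -5.03134510e-02 -9.60598901e+01] [ 1.3 -0.2 -0.3]
```

```bash

python3 -m pendant '[[-1,[0.04,0.006,0],[0,0,0]],[-1,[0.08,0.012,0],[0,0,0]],[-1,[0.1015,0.013,0.01],[0,0,0]],[-1,[0.1015,0.013,0.03],[0,0,0]],[-1,[0.1015,0.013,0.05],[0,0,0]],[-1,[0.1015,0.013,0.06],[0,0,0]],[-1,[0.1015,0.013,0.06],[0,0,0]],[-1,[0.1015,0.013,0.06],[0,0,0]]]'
python3 rel.py
```

```text
clock: 23.17
tool_pos: [0.5158, -0.1557, 0.2054]
orientation: [179.9, -0.0, -96.0]
force: [0.4, -0.2, 0.1]
opening: 0.0156
gripper_force: 30.0
tool shift to grasp [0.0021 0.0012 0.0878] yaw [ 1.79869804e+02 -4.63137551e-02 -9.60430400e+01] [ 0.4 -0.2  0.1]
```

```bash

python3 -m pendant '[[-1,[0.003,0.001,0.02],[0,0,0]],[-1,[0.003,0.001,0.04],[0,0,0]],[-1,[0.003,0.001,0.055],[0,0,0]],[-1,[0.003,0.001,0.068],[0,0,0]],[-1,[0.003,0.001,0.078],[0,0,0]],[-1,[0.003,0.001,0.083],[0,0,0]],[-1,[0.002,0.001,0.085],[0,0,0]],[-1,[0.002,0.001,0.085],[0,0,0]]]'
python3 rel.py
```

```text
clock: 23.83
tool_pos: [0.5153, -0.1574, 0.1213]
orientation: [-180.0, -0.0, -96.0]
force: [-0.0, 0.2, -0.9]
opening: 0.016
gripper_force: 30.0
tool shift to grasp [0.0004 0.001  0.0037] yaw [-1.79980150e+02 -7.56702498e-03 -9.60453143e+01] [-0.   0.2 -0.9]
```

```bash

python3 -m pendant '[[-1,[0,0.001,0.001],[0,0,0]],[-1,[0,0.001,0.002],[0,0,0]],[-1,[0,0.001,0.002],[0,0,0]]]'|grep -E 'pos|force: '
for i in 1 2 3; do python3 -m pendant '[[-1,[0,0,0.0008],[0,0,0]],[-1,[0,0,0.0008],[0,0,0]]]'|grep -E 'pos|force: '; done
```

```text
tool_pos: [0.5141, -0.1575, 0.1195]
force: [-1.0, -0.2, -0.5]
gripper_force: 30.0
tool_pos: [0.514, -0.1576, 0.1184]
force: [0.6, -1.0, -0.7]
gripper_force: 30.0
tool_pos: [0.5141, -0.1579, 0.1178]
force: [-1.3, -1.1, 2.2]
gripper_force: 30.0
tool_pos: [0.5143, -0.158, 0.1174]
force: [-0.1, -2.3, 5.3]
gripper_force: 30.0
```

```bash

python3 -m pendant '[[-0.4,[0,0,-0.0006],[0,0,0]],[-0.4,[0,0,-0.0006],[0,0,0]],[-0.2,[0,0,-0.0006],[0,0,0]],[0,[0,0,-0.0006],[0,0,0]],[0.2,[0,0,-0.0006],[0,0,0]],[0.2,[0,0,-0.0006],[0,0,0]],[0.2,[0,0,-0.0006],[0,0,0]],[0.2,[0,0,-0.0006],[0,0,0]],[0.2,[0,0,-0.0006],[0,0,0]]]'
```

```text
clock: 25.33
tool_pos: [0.5139, -0.1575, 0.1172]
orientation: [180.0, -0.0, -96.1]
force: [0.5, -0.7, -0.5]
opening: 0.0523
gripper_force: 0.0
```

```bash

python3 -m pendant '[[0.2,[0,0,-0.01],[0,0,0]],[0.2,[0,0,-0.04],[0,0,0]],[0.2,[0,0,-0.07],[0,0,0]],[0.2,[0,0,-0.1],[0,0,0]],[0.2,[-0.03,0,-0.14],[0,0,0]],[0.2,[-0.06,0,-0.16],[0,0,0]],[0.2,[-0.06,0,-0.16],[0,0,0]],[0.2,[-0.06,0,-0.16],[0,0,0]]]'
python3 look.py 15 -40 -55 0
python3 - <<'E'
from h import *
im=viewer.snapshot('wrist');s=viewer.snapshot('scene');r=cv2.imread('pics/r15.png')
C=np.zeros((600,800,3),np.uint8)
C[:,:587]=0;C[:588,:400]=cv2.resize(r[:,:],(400,588),interpolation=cv2.INTER_AREA)
C[:330,405:800]=cv2.resize(im[0:180,100:315,::-1],(395,330),interpolation=cv2.INTER_CUBIC)
C[335:600,405:800]=cv2.resize(s[150:320,140:395,::-1],(395,265),interpolation=cv2.INTER_CUBIC)
cv2.imwrite('pics/c15.png',C)
E
```

```text
clock: 26.0
tool_pos: [0.5213, -0.0965, 0.2801]
orientation: [-179.7, 0.1, -95.9]
force: [0.7, 0.6, -0.9]
opening: 0.0525
gripper_force: 0.0
ball jig mm [ 291.1 -128.   193. ] F [ 0.7  0.6 -0.9] 26.0
block c,deg [-56.4  39.7  16.9] cost -1484 short 16.4 -94.7
corners TL TR BR BL [(np.float64(-110.7), np.float64(80.6)), (np.float64(-34.2), np.float64(103.9)), (np.float64(-2.1), np.float64(-1.3)), (np.float64(-78.6), np.float64(-24.6))]
```

View pics/c15.png

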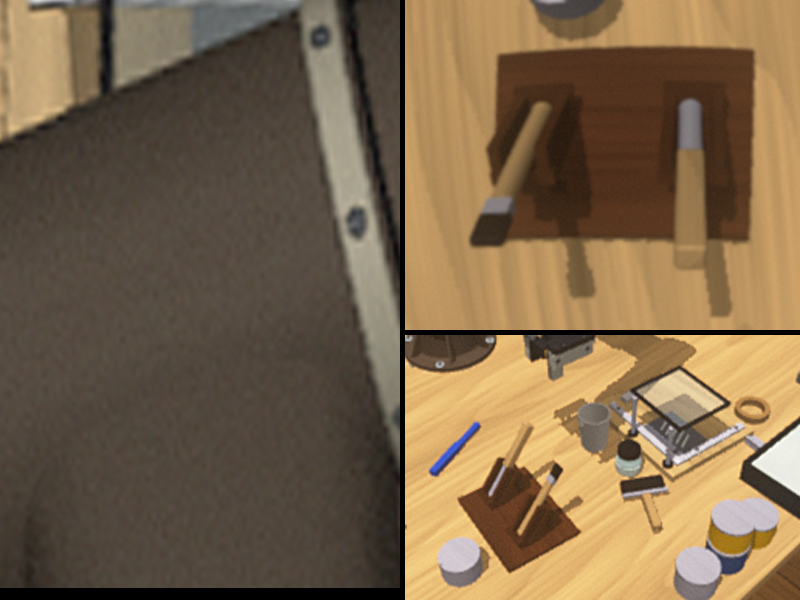

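The stick lies back in its groove at (690,170) with the fingers clear, and the brush and other things are in place. The block is in the corner in the scene view at (680,425); the arm hides it in the top view, but both fence contacts were felt and the stick hasn't touched it since. I hand in the job.

```bash
python3 -c "
from plant import workorder
print(workorder.close_job())"
```

```text
the job is handed in; nothing more can be done
None
```

The job is handed in at about 26 s: the block is pushed into the corner, with contact felt at both fences. The stick is back in its original groove and released. The final top view was hidden by the arm, so the block's last clear check was just before the stick went back.

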